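Fill the luminaire kit tray

ROBOT

A 7-joint arm with a two-finger parallel gripper is mounted at the origin on the work surface. World frame = base frame: x ahead of the robot, y to its left, z up, the work surface at z = 0. Lengths are in m, angles in rad, forces in N, time in s.
With the tool pointing down it reaches from about 0.425 to 0.95 m from the base axis. Payload 4.7 kg.
Tool frame: the origin (TCP) lies between the finger pads; the fingertips stand 25 mm ahead of it and the grasp point (between the pads) lies 6 mm ahead of it; z points along the fingers, y is the line along which they close (so a half turn about z gives the same grasp; the last joint's range is limited). The gripper opens to 85 mm and grips with 20 to 120 N. Pads are 22 mm wide; open, the fingers measure 114 mm over their backs; the gripper's body (76 mm by 85 mm) begins 54 mm behind the grasp point. The pads swing forward as they close: fully open they stand 13 mm farther back than shut.
Start: joints at [1.088, 0.469, -0.049, 1.532, 0.024, 1.141, -0.082], TCP at [0.296, -0.607, 0.256] pointing down, gripper open.
Joint ranges: [-2.59, 2.59], [-0.33, 1.99], [-1.39, 1.29], [0.1, 2.45], [-1.04, 4.18], [0.21, 1.99], [-2.66, 2.66]. Speed limits (rad/s): [2.57, 2.57, 3.14, 3.14, 3.14, 3.14, 3.14].

INTERFACE

Orientations are given as a 3x3 rotation matrix whose columns are the frame's x, y, z axes.
In Python, from rig import * gives the robot as it stands. Calls block until the motion is done:
- movep(position, orientation): joint-space move of the TCP to a pose.
- move_l(position, attitude=None, feed=0.15, until_force=None): straight line of the TCP; attitude=None keeps the orientation; feed is the mean speed in m/s. With until_force (N) it stops when the force on the tool has changed by that much, and returns True; else False.
- move_joints(angles): joint-space move.
- command_gripper(opening, newtons=None): finger opening in m; newtons is the grip in N (None keeps the last); returns when the fingers have stopped.
- sleep(seconds).
- inverse_kinematics(position, orientation): joint angles nearest the present ones, or None.
- sense(): the state.
- camera(name): name is "scene" or "top" or "wrist"; returns (picture, depth): 400x640x3 uint8, red, green, blue; 400x640 float32, m along the optical axis (not along the pixel's ray), 0 where there is no reading.
- camera_params(name): a dict with "K" (3x3 intrinsics, pixels), "dist" ([k1, k2, p1, p2, k3] as OpenCV has them; the pictures are not rectified), "position" and "rotation" of the camera in the world; the wrist camera has in their place "tool_from_camera" (4x4, takes a point from camera to tool coordinates, whose origin is the TCP and whose axes are the flange's). Camera axes: x right, y down, z forward; pixel columns grow to the right and rows downward; lengths in m; the calibration is good to about 2 mm. A picture is of the moment at which its call begins: read the wrist's pose just before it. camera_params takes no time and is no camera call.
A pose or a line that the arm cannot do raises Unreachable and nothing moves.
- finish_job(): hands the job in; it is judged then, once.
The state is a dict: "time_s": time; "joint_pos": joint angles; "qd": joint speeds; "joint_efforts": joint torques, N m; "position": TCP position; "tcp_rot": TCP orientation; "wrist_force": force on the tool from outside, world axes, zero at the start; "ft_torque": the same for the moment, N m; "finger_gap": finger opening in m; "gripper_force": force on a finger pad.
Only numpy, scipy, OpenCV 4.12 (cv2) and the standard library are available. Lean on these libraries where they do the work, as an engineer would, in place of code of your own. Each camera call takes 0.05 s, during which the arm holds its last target. There are 200 camera calls.

TASK

Fill the blue kit tray for the next luminaire: from the parts mat take the larger cable gland, the three-pole terminal block, the steel channel and the L-shaped corner joiner, and lay each fully down in the pocket cut to its shape, the gland standing upright and the others the same way up as they lie now. The small gland and the two-pole block are not part of this kit: leave them standing where they are.

Things in the scene. Friction and masses are not known exactly. Their poses are not given: they have to be found in the camera images.
- gland_large: The larger of two grey plastic cable glands, standing upright: hexagonal foot 40 mm across flats (46 mm across corners), 10 mm high; above it a round body 36 mm in diameter from 10 to 38 mm height, then a slightly narrower domed nut up to 50 mm. 60 g. Origin: centre of the underside, z up. Stands on a 3 mm mat on the bench.
- gland_small: The smaller look-alike gland, 25 mm across its hexagonal foot, body 22 mm in diameter, 34 mm high. Not part of the kit. Origin: centre of the underside. Stands on the mat.
- block_three: White plastic terminal block with three pairs of screws on its top: 48 mm long (x), 30 mm wide (y), 30 mm high. 58 g. Origin: centre of the underside, z up. Lies on the mat.
- block_two: Look-alike white terminal block with only two pairs of screws: 32 mm long (x), 30 mm wide (y), 30 mm high. Not part of the kit. Origin: centre of the underside. Lies on the mat.
- channel: Straight steel mounting channel, open side down, a dark slot in its flat top: 70 mm long (x), 22 mm wide (y), 24 mm high. 120 g. Origin: centre of the underside, z up. Lies on the mat.
- corner: L-shaped aluminium corner joiner lying flat on the mat, 24 mm high, 90 g; legs 20 mm wide, 66 mm long outside. Origin: underside, centre of the 66 mm square it spans (in the open crook, not on metal). One leg along x at y = -33 to -13 mm, x = -33 to 33; the other along y at x = -33 to -13 mm; outer corner at (-33, -33) mm.
- insert_gland: Insert with a round pocket 68 mm in diameter at its centre, for the larger gland. A fixed 96 mm square grey insert in the blue kit tray; origin: centre of its underside, 4 mm above the bench; x, y along its sides, z up. Dark pocket floor 5 mm above the origin, surround 13 mm above it (8 mm deep). The inserts stand two by two, 98 mm apart; tray walls rise to 20 mm above the bench.
- insert_block: Insert with a short broad rectangular pocket at its centre, 66 mm (x) by 52 mm (y), for the three-pole block. A fixed 96 mm square grey insert in the blue kit tray; origin: centre of its underside, 4 mm above the bench; x, y along its sides, z up. Dark pocket floor 5 mm above the origin, surround 13 mm above it (8 mm deep).
- insert_channel: Insert with a long slim rectangular pocket at its centre, 90 mm (x) by 42 mm (y), for the channel. A fixed 96 mm square grey insert in the blue kit tray; origin: centre of its underside, 4 mm above the bench; x, y along its sides, z up. Dark pocket floor 5 mm above the origin, surround 13 mm above it (8 mm deep).
- insert_corner: Insert with an L-shaped pocket for the corner joiner: 88 mm square, its +x +y quarter filled (x, y = -2 to 44 mm). The joiner fits with its origin and axes over the insert's. A fixed 96 mm square grey insert in the blue kit tray; origin: centre of its underside, 4 mm above the bench; x, y along its sides, z up. Dark pocket floor 5 mm above the origin, surround 13 mm above it (8 mm deep).
There are look-alikes about, which are no part of the job. What is shaped like the insert_corner but pink or purple is not meant.

How it is judged:
By the outcome, as a careful person would: the job done as asked, in the order asked, and still so for the second after the job is handed in, with the robot touching nothing.
It also fails if it takes over 112 s, if anything falls off the work surface, if the arm or the gripper's body presses on something with over 40 N, if the wrist force passes 120 N, or if a joint passes its speed limit or range.

## Working session

There is one attempt and no reset: what is moved stays moved. The work goes in short steps, each a Python script; the robot and the scene stay as the last script left them, time stands still between calls to the robot, and variables do not carry over. Pictures are saved under pics/ and viewed, at most 14 in all, crops included, and the job is handed in when it is done.

```bash
mkdir -p pics; ls
python3 - <<'E'
from rig import *
import cv2,numpy as np
for n in ("scene","top"):
    p,d=camera(n); cv2.imwrite(f"pics/{n}0.png",p[:,:,::-1]); np.savez(f"{n}0.npz",p=p,d=d)
    c=camera_params(n); print(n,c,(d>0).mean())
print(camera_params("wrist")); s=sense(); print(s["time_s"],s["position"],s["tcp_rot"])
E
```

```text
pics
scene {'K': array([[474.85576648,   0.        , 320.7125022 ],
       [  0.        , 474.85576648, 193.71165622],
       [  0.        ,   0.        ,   1.        ]]), 'dist': array([-0.05913907,  0.        ,  0.        ,  0.        ,  0.        ]), 'position': array([0.94379902, 0.74124069, 0.82239698]), 'rotation': array([[-0.85682696,  0.32742743, -0.39829491],
       [ 0.51540329,  0.56546025, -0.64390539],
       [ 0.01438766, -0.756998  , -0.65325877]])} 0.996046875
top {'K': array([[430.20271035,   0.        , 319.7113955 ],
       [  0.        , 430.20271035, 199.3096111 ],
       [  0.        ,   0.        ,   1.        ]]), 'dist': array([-0.04441456,  0.        ,  0.        ,  0.        ,  0.        ]), 'position': array([ 0.37344717, -0.0599061 ,  1.10725565]), 'rotation': array([[ 0.02772255, -0.99445853,  0.10140851],
       [-0.99944459, -0.02569809,  0.02121581],
       [-0.01849224, -0.10194034, -0.99461862]])} 0.996015625
{'K': array([[344.47097961,   0.        , 315.47404505],
       [  0.        , 344.47097961, 196.60173414],
       [  0.        ,   0.        ,   1.        ]]), 'dist': array([-0.01933144,  0.        ,  0.        ,  0.        ,  0.        ]), 'tool_from_camera': array([[ 3.84816842e-04, -9.59270226e-01, -2.82489798e-01,
         7.07733024e-02],
       [ 9.99999804e-01,  5.08556759e-04, -3.64709066e-04,
         1.27895189e-03],
       [ 4.93516644e-04, -2.82489602e-01,  9.59270234e-01,
        -1.17996283e-01],
       [ 0.00000000e+00,  0.00000000e+00,  0.00000000e+00,
         1.00000000e+00]])}
0.1 [ 0.29570075 -0.60626232  0.25537401] [[ 8.98784779e-01  4.38389405e-01 -8.06491351e-04]
 [ 4.38390144e-01 -8.98783465e-01  1.53761304e-03]
 [-5.07878259e-05 -1.73554105e-03 -9.99998493e-01]]
```

View pics/top0.png

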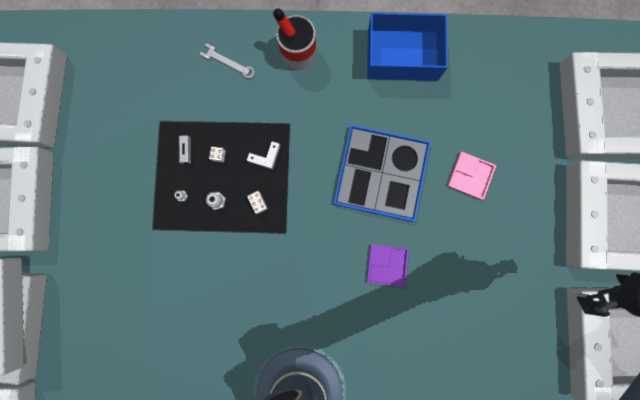

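View pics/scene0.png

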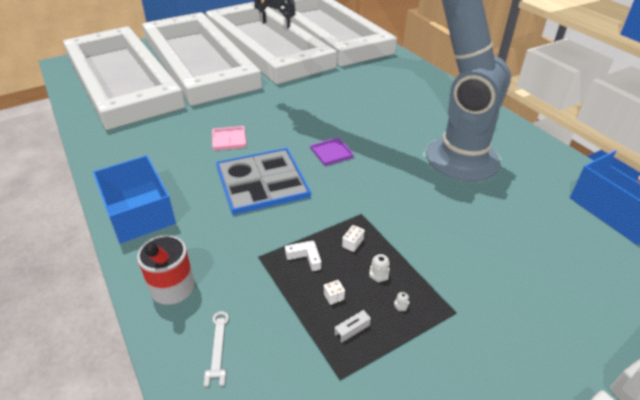

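Top view: the mat holds the channel (184,149), two-pole block (217,154), corner (265,155), small gland (181,196), large gland (215,201) and three-pole block (257,202). The tray inserts are the corner (368,152), gland (405,158), channel (360,187) and block (397,195). The pink (472,176) and purple (387,265) look-alikes are not to be used.

Next I'll take wrist views over the mat and the tray, two places each.

```bash
cat > h.py <<'E'
from rig import *
import cv2,numpy as np
def pose(c,s=None):
    "camera position and rotation in the world"
    if s is None: return c["position"],c["rotation"]
    T=c["tool_from_camera"];R=s["tcp_rot"]
    return s["position"]+R@T[:3,3],R@T[:3,:3]
def rays(px,c):
    u=cv2.undistortPoints(np.asarray(px,float).reshape(-1,1,2),c["K"],c["dist"]).reshape(-1,2)
    return np.c_[u,np.ones(len(u))]
def cast(px,c,z,s=None):
    p,R=pose(c,s); d=rays(px,c)@R.T
    return p+d*((z-p[2])/d[:,2])[:,None]
def tri(pxs,cs,ss):
    A=np.zeros((3,3));b=np.zeros(3);L=[]
    for px,c,s in zip(pxs,cs,ss):
        p,R=pose(c,s);d=R@rays([px],c)[0];d/=np.linalg.norm(d)
        M=np.eye(3)-np.outer(d,d);A+=M;b+=M@p;L.append((p,M))
    x=np.linalg.solve(A,b);return x,max(np.linalg.norm(M@(x-p)) for p,M in L)
def down(a):
    "tool z down, tool x at angle a"
    c,s=np.cos(a),np.sin(a);return np.array([[c,s,0],[s,-c,0],[0,0,-1.]])
def snap(n):
    s=sense();p,d=camera("wrist");cv2.imwrite(f"pics/{n}.png",p[:,:,::-1]);np.save(n+".npy",dict(s=s,p=p,d=d),allow_pickle=True)
    return s,p,d
E
python3 - <<'E'
from h import *
c=camera_params("top");np.set_printoptions(precision=3,suppress=True)
px=[(184,149),(217,154),(265,155),(181,196),(215,201),(257,202),(368,152),(405,158),(360,187),(397,195)]
w=cast(px,c,.02);print(w)
print(sense()["joint_pos"])
m=w[:6].mean(0);t=w[6:].mean(0)
# sway in camera x/y so two views have baseline
for n,(g,dx) in {"m1":(m,-.09),"m2":(m,.0),"t2":(t,.0),"t1":(t,-.09)}.items():
    try:
        movep([g[0]+dx,g[1],.30],down(0)); s,p,d=snap(n);print(n,s["time_s"],s["position"],s["joint_pos"])
    except Unreachable as e: print(n,e)
E
```

```text
[[ 0.607  0.32   0.02 ]
 [ 0.595  0.232  0.02 ]
 [ 0.595  0.107  0.02 ]
 [ 0.484  0.32   0.02 ]
 [ 0.473  0.231  0.02 ]
 [ 0.473  0.123  0.02 ]
 [ 0.61  -0.157  0.02 ]
 [ 0.596 -0.252  0.02 ]
 [ 0.518 -0.138  0.02 ]
 [ 0.5   -0.233  0.02 ]]
[ 1.088  0.469 -0.049  1.534  0.024  1.141 -0.082]
m1 3.0667 [0.448 0.222 0.3  ] [ 0.3    0.277 -1.003  1.842  0.254  1.16  -2.361]
m2 3.5667 [0.539 0.222 0.299] [ 0.233  0.433 -0.943  1.667  0.366  1.233 -2.362]
t2 5.1583 [ 0.557 -0.193  0.3  ] [ 0.953  0.445 -0.945  1.651  0.377  1.24  -1.638]
t1 5.6583 [ 0.466 -0.195  0.3  ] [ 1.155  0.29  -1.013  1.832  0.269  1.166 -1.516]
```

Run:
```python
import cv2,numpy as np
for n in "mt":
    a=[cv2.resize(cv2.imread(f"pics/{n}{k}.png"),(480,300)) for k in (1,2)]
    cv2.imwrite(f"pics/{n}12.png",np.vstack(a))
```

```text
(no output)
```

View pics/m12.png

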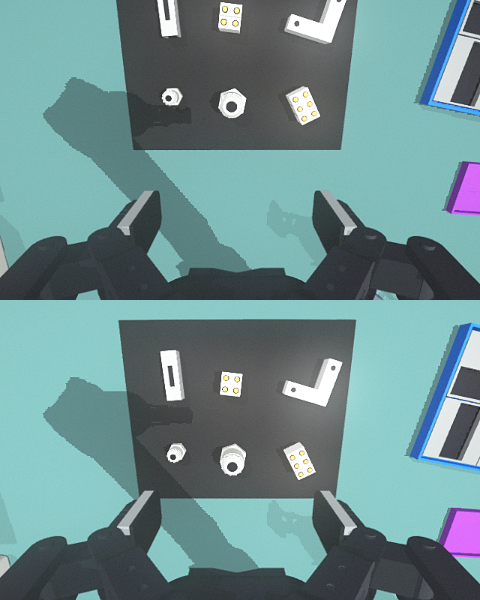

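View pics/t12.png

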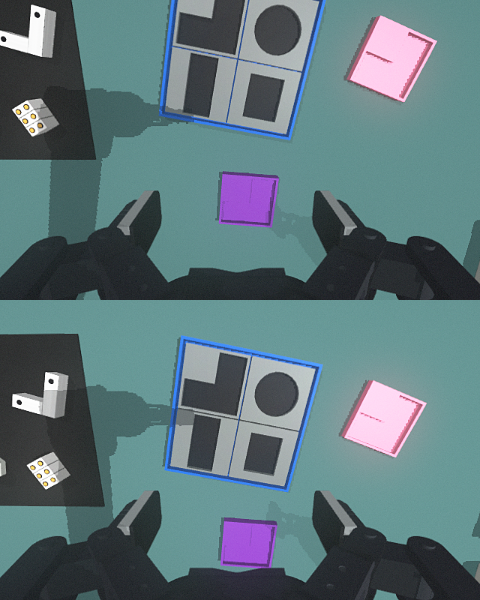

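The second panels (m2, t2) show everything complete. In m2 the channel is at (172,374), the two-pole block at (231,383), the corner at (315,380), the large gland at (232,458), the small gland at (176,452) and the three-pole block at (299,460). In t2 the corner pocket is upper left, with its filled quarter at lower left; the gland pocket is upper right, the channel lower left and the block lower right.

```bash
cat > meas.py <<'E'
from h import *
np.set_printoptions(precision=4,suppress=True)
c=camera_params("wrist");D={n:np.load(n+".npy",allow_pickle=True).item() for n in("m1","m2","t1","t2")}
G=np.stack(np.meshgrid(np.arange(640),np.arange(400)),-1).reshape(-1,2)
r=rays(G,c)
def world(e):
    p,R=pose(c,e["s"]);return ((r*e["d"].reshape(-1,1))@R.T+p).reshape(400,640,3)
def rect(P): 
    (x,y),(w,h),a=cv2.minAreaRect((P*1000).astype(np.float32)); 
    return np.array([x,y])/1000,(w,h) if w>=h else (h,w),(a if w>=h else a+90)
def inside(W,x0,x1,y0,y1):return (W[...,0]>x0)&(W[...,0]<x1)&(W[...,1]>y0)&(W[...,1]<y1)
def comps(mask,lo):
    n,l,st,ce=cv2.connectedComponentsWithStats(mask.astype(np.uint8))
    return [(l==i,ce[i]) for i in range(1,n) if st[i,4]>lo]
if __name__=="__main__":
    for n in("m1","m2"):
        W=world(D[n]);b=inside(W,.42,.66,.06,.36);print(n,"mat z",np.median(W[b][:,2]))
        for m,ce in comps(b&(W[...,2]>.012),60):
            z=np.percentile(W[m][:,2],95);t=m&(W[...,2]>z-.004)
            print(np.round(ce),t.sum(),"top z %.4f"%np.median(W[t][:,2]),"z95 %.4f"%z,*rect(W[t][:,:2]))
    for n in("t1","t2"):
        e=D[n];W=world(e);b=inside(W,.42,.69,-.34,-.08)
        g=e["p"].max(2);hsv=cv2.cvtColor(e["p"],cv2.COLOR_RGB2HSV)
        print(n,"surround z",np.median(W[b&(g>130)&(hsv[...,1]<40)][:,2]))
        dark=b&(g<75)
        for m,ce in comps(dark,300):
            k=cv2.erode(m.astype(np.uint8),np.ones((5,5)))>0
            px=np.argwhere(m)[:,::-1]
            print(np.round(ce),m.sum(),"floor z %.4f sd %.4f"%(np.median(W[k][:,2]),W[k][:,2].std()),"on floor:",*rect(cast(px,c,.009,e["s"])[:,:2]))
        bl=(hsv[...,1]>150)&(hsv[...,0]>100)&(hsv[...,0]<125)&b
        m=max(comps(bl,100),key=lambda q:q[0].sum())[0];px=np.argwhere(m)[:,::-1];print("tray rim",*rect(cast(px,c,.02,e["s"])[:,:2]))
E
python3 meas.py
```

```text
m1 mat z 0.05426043360389332
[225.  23.] 1022 top z 0.0274 z95 0.0288 [0.557  0.2838] (141.30661010742188, 43.86612319946289) 42.539894104003906
[424.  31.] 2046 top z 0.0273 z95 0.0286 [0.5673 0.1457] (171.33575439453125, 52.10407257080078) 109.27128982543945
[306.  23.] 1038 top z 0.0336 z95 0.0350 [0.5648 0.2313] (87.73271942138672, 30.519611358642578) 175.07384490966797
[404. 140.] 1182 top z 0.0335 z95 0.0349 [0.4957 0.1518] (137.10226440429688, 45.426090240478516) 52.18540573120117
[228. 129.] 218 top z 0.0372 z95 0.0385 [0.5034 0.2757] (115.04057312011719, 17.55129051208496) 115.0715274810791
[309. 138.] 562 top z 0.0532 z95 0.0545 [0.4883 0.2296] (59.386741638183594, 28.598628997802734) 8.512506484985352
[317. 353.] 6297 top z 0.3630 z95 0.3644 [0.4887 0.2188] (137.04006958007812, 62.255611419677734) 90.0524322129786
m2 mat z 0.03436661724923451
[229. 100.] 1348 top z 0.0274 z95 0.0288 [0.6065 0.2738] (107.94408416748047, 69.30086517333984) 93.88430309295654
[422. 113.] 1874 top z 0.0273 z95 0.0287 [0.6104 0.1459] (142.57366943359375, 65.40743255615234) 74.14535522460938
[308
[... 1395 characters left out ...]
or: [ 0.6125 -0.1586] (88.12925720214844, 87.99796295166016) 79.44905090332031
[271. 189.] 2312 floor z 0.0095 sd 0.0249 on floor: [ 0.5156 -0.1401] (88.08010864257812, 41.824615478515625) 169.32005310058594
[349. 205.] 1584 floor z 0.0090 sd 0.0008 on floor: [ 0.497  -0.2372] (63.78916931152344, 50.74440002441406) 169.2802963256836
[317. 356.] 43301 floor z 0.3512 sd 0.0153 on floor: [ 0.3058 -0.2013] (986.0404663085938, 247.4191131591797) 90.2197971791029
tray rim [ 0.5554 -0.1978] (210.65370178222656, 210.32012939453125) 79.2607650756836
  return _methods._mean(a, axis=axis, dtype=dtype,
  ret = ret.dtype.type(ret / rcount)
  ret = _var(a, axis=axis, dtype=dtype, out=out, ddof=ddof,
  arrmean = um.true_divide(arrmean, div, out=arrmean,
  ret = ret.dtype.type(ret / rcount)
```

Run:
```python
from meas import *
names={"m2":["channel","corner","b2","b3","gs","gl"],"m1":["channel","corner","b2","b3","gs","gl"]}
vis=None
for n in("m2","m1"):
    e=D[n];W=world(e);b=inside(W,.42,.66,.06,.36);i=0
    for m,ce in comps(b&(W[...,2]>.012)&(W[...,2]<.08),60):
        zt=np.percentile(W[m][:,2],90)
        zt=min((.027,.033,.037,.053),key=lambda q:abs(q-zt))
        t=(abs(W[...,2]-zt)<.004)&(np.hypot(*(np.moveaxis(W[...,:2],-1,0)-np.median(W[m][:,:2],0)[:,None,None]))<.055)
        t=cv2.morphologyEx(t.astype(np.uint8),cv2.MORPH_CLOSE,np.ones((3,3)));t=cv2.morphologyEx(t,cv2.MORPH_OPEN,np.ones((5,5)))
        t=max(comps(t,20),key=lambda q:q[0].sum())[0]
        px=np.argwhere(t)[:,::-1];P=cast(px,c,zt,e["s"])
        xy,wh,a=rect(P[:,:2]);print(n,names[n][i],zt,"ce",px.mean(0),"rect",xy,np.round(wh,1),round(a,1),"centroid",P[:,:2].mean(0),"rows",px[:,1].min())
        i+=1
        if n=="m2":e["p"][t]=(e["p"][t]*.5+np.array([127,0,0])).astype(np.uint8)
cv2.imwrite("pics/m2mask.png",cv2.resize(D["m2"]["p"][20:260,150:490,::-1],None,fx=2.2,fy=2.2))
```

```text
m2 channel 0.027 ce [227.8311 100.1023] rect [0.6036 0.3161] [69.4 23.2] 4.1 centroid [0.6044 0.3163] rows 68
m2 corner 0.027 ce [421.8981 114.2748] rect [0.5999 0.1099] [67. 65.] 74.6 centroid [0.5892 0.1029] rows 79
m2 b2 0.033 ce [307.7675 111.459 ] rect [0.5924 0.2289] [31.9 29.9] 173.8 centroid [0.5926 0.2288] rows 96
m2 b3 0.033 ce [400.6778 216.8404] rect [0.471  0.1194] [49.6 30.1] 27.9 centroid [0.4711 0.1196] rows 196
m2 gs 0.037 ce [231.0223 207.567 ] rect [0.4843 0.3189] [18.9 18.4] 90.0 centroid [0.4843 0.3188] rows 200
m2 gl 0.053 ce [309.2876 220.1076] rect [0.4747 0.2279] [29.3 28.8] 90.0 centroid [0.4747 0.2275] rows 208
m1 channel 0.027 ce [223.5019  23.1804] rect [0.5913 0.3149] [46.1 23.2] 3.2 centroid [0.5918 0.3151] rows 0
m1 corner 0.027 ce [425.204  30.397] rect [0.5949 0.1108] [66.3 57.4] 74.1 centroid [0.5848 0.1056] rows 0
m1 b2 0.033 ce [306.5115  21.5709] rect [0.5917 0.229 ] [33.  30.1] 173.6 centroid [0.592 0.229] rows 3
m1 b3 0.033 ce [405.6337 140.8684] rect [0.4705 0.1194] [48.6 30.9] 27.6 centroid [0.4708 0.1195] rows 117
m1 gs 0.037 ce [225.0311 129.8794] rect [0.4835 0.3188] [17.9 17.6] 176.2 centroid [0.4836 0.3188] rows 122
m1 gl 0.053 ce [308.355  141.1876] rect [0.4727 0.2274] [28.6 28.4] 89.9 centroid [0.4731 0.2275] rows 128
```

View pics/m2mask.png

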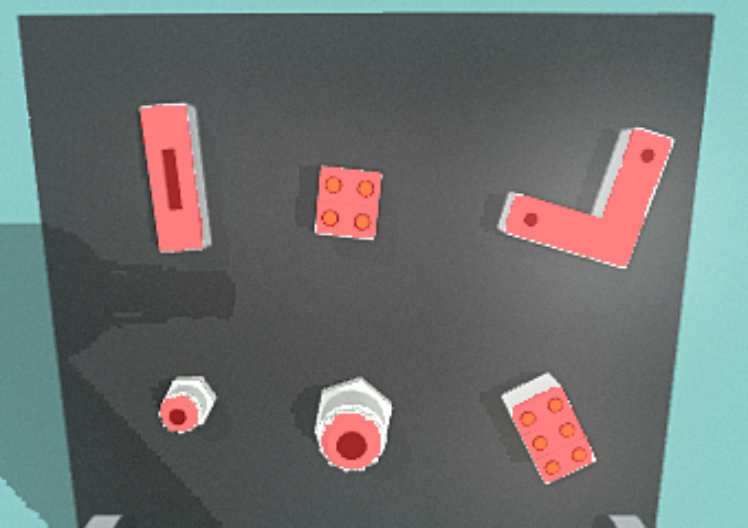

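Masks match the top faces and the sizes agree with the description: 69x23, 67x65, 49x30 and a 29 mm nut top. Next I'll check heights by triangulating the two views and check reach for all poses.

```bash
cat > job.py <<'E'
from h import *
d=np.deg2rad
T=79.3-90          # tray yaw
# grasp xy, pick angle, insert xy, place angle, grasp offset in part frame, width, tip height above underside
J={"gland":dict(p=(.474,.2275),pa=T,q=(.5955,-.2558),qa=T,o=(0,0),w=.036,h=.014),
   "block":dict(p=(.4709,.1195),pa=27.8,q=(.4973,-.2374),qa=T,o=(0,0),w=.030,h=.012),
   "channel":dict(p=(.6038,.3161),pa=4.0,q=(.516,-.140),qa=T,o=(0,0),w=.022,h=.010),
   "corner":dict(p=(.5999,.1099),pa=-15.4,q=(.6125,-.1586),qa=79.3,o=(.004,-.023),w=.020,h=.010)}
MAT,FLOOR,UP=.003,.009,.15
def poses(j,flip=0):
    out=[]
    for xy,a,z in((j["p"],j["pa"],MAT),(j["q"],j["qa"],FLOOR)):
        A=d(a);R=np.array([[np.cos(A),-np.sin(A)],[np.sin(A),np.cos(A)]])
        g=np.array(xy)+R@np.array(j["o"]);out.append((np.r_[g,z+j["h"]+.025],down(A+flip*np.pi)))
    return out
def up(p,z=UP): return np.r_[p[:2],z]
def pick(n,f=0):
    j=J[n];(p,R),_=poses(j,f)
    movep(up(p),R);command_gripper(j["w"]+.028);move_l(p,feed=.12)
    command_gripper(0.,45);move_l(up(p),feed=.15);s=sense()
    print(n,"gap %.4f"%s["finger_gap"],"F",s["gripper_force"],s["wrist_force"].round(1),"t",s["time_s"])
    return abs(s["finger_gap"]-j["w"])<.004
def place(n,f=0):
    j=J[n];_,(q,R)=poses(j,f)
    movep(up(q),R);move_l(up(q,q[2]+.012),feed=.15);hit=move_l(q+[0,0,-.001],feed=.03,until_force=5)
    s=sense();print("hit",hit,"z err %.4f"%(s["position"][2]-q[2]),s["wrist_force"].round(1))
    command_gripper(j["w"]+.018);move_l(up(q),feed=.15);print("t",sense()["time_s"])
E
python3 - <<'E'
from job import *
np.set_printoptions(precision=4,suppress=True)
c=camera_params("wrist");S={n:np.load(n+".npy",allow_pickle=True).item()["s"] for n in("m1","m2","t1","t2")}
for n,a,b,x,y in(("gland top",(308.36,141.19),(309.29,220.11),"m1","m2"),("block top",(405.63,140.87),(400.68,216.84),"m1","m2"),
   ("b2",(306.5,21.57),(307.77,111.46),"m1","m2"),
   ("block pocket",(348,131),(349,205),"t1","t2"),("channel pocket",(267,113),(271,189),"t1","t2")):
    print(n,*tri((a,b),(c,c),(S[x],S[y])))
t=camera_params("top")
for n,a,b in(("channel slot",(184,149),(228.2,101.8)),("corner outer",(275,165.5),(150+627/2.2,20+267/2.2))):
    print(n,*tri((a,b),(t,c),(None,S["m2"])))
for n,j in J.items():
    for f in(0,1):print(n,f,[None if (k:=inverse_kinematics(p,R)) is None else k.round(2)[[2,6]] for p,R in poses(j,f)])
E
```

```text
gland top [0.4724 0.2276 0.0468] 3.821864657169934e-05
block top [0.4708 0.1193 0.0317] 5.3658310749956156e-05
b2 [0.5925 0.229  0.0302] 7.361362375987326e-05
block pocket [ 0.4975 -0.2353  0.0113] 0.0009282587779269585
channel pocket [ 0.5179 -0.1404  0.0119] 0.0002223780292721004
channel slot [0.603  0.3137 0.0371] 0.0001661157872518166
corner outer [0.5634 0.0823 0.026 ] 0.004841753411747994
gland 0 [array([-0.43, -2.65]), array([-0.76, -1.96])]
gland 1 [array([-1.21, -0.04]), array([-1.28,  0.91])]
block 0 [array([-0.71, -2.02]), array([-0.72, -1.95])]
block 1 [array([-1.19,  0.8 ]), array([-1.3 ,  0.83])]
channel 0 [array([-0.74, -2.56]), array([-0.73, -2.15])]
channel 1 [array([-1.19,  0.34]), array([-1.29,  0.64])]
corner 0 [array([-0.71, -2.6 ]), array([-1.03, -0.71])]
corner 1 [array([-1.23,  0.24]), array([ 0.72, -2.59])]
```

```bash
sed -i 's/p=(.474,.2275),pa=T/p=(.474,.2275),pa=20/' job.py
python3 - <<'E'
from job import *
if pick("gland"): place("gland"); snap("g1")
E
```

```text
gland gap 0.0348 F 44.819939732551575 [ 0.5 -0.1 -0.2] t 9.9833
hit True z err 0.0010 [-0.3  0.9  4.4]
t 14.1167
```

View pics/g1.png

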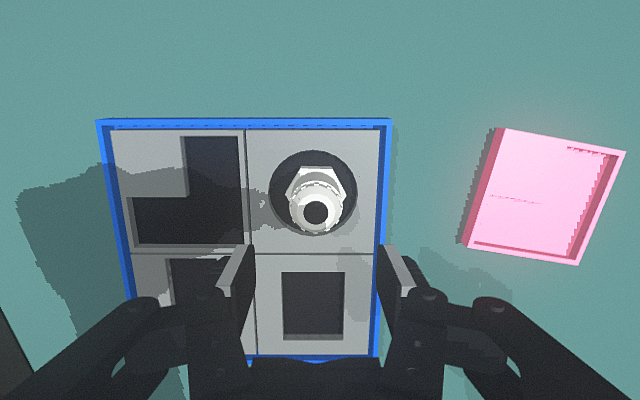

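The gland stands upright in its pocket (317,200). This view also shows the corner insert's filled quarter at the upper left (150,165), not the lower left as I said, so its yaw should be about -10.7°. I'll check that with numbers before using it.

```bash
python3 - <<'E'
from job import *
if pick("block"): place("block")
if pick("channel"): place("channel"); snap("g2")
E
python3 - <<'E'
from meas import *
e=D["t2"];W=world(e);b=inside(W,.55,.68,-.22,-.09)&(e["p"].max(2)<75)
m=max(comps(b,300),key=lambda q:q[0].sum())[0];P=cast(np.argwhere(m)[:,::-1],c,.009,e["s"])[:,:2]
a=np.deg2rad(-10.7);R=np.array([[np.cos(a),-np.sin(a)],[np.sin(a),np.cos(a)]])
print("pocket in yaw -10.7 frame: centroid",((P-[.6125,-.1586])@R).mean(0),"dark in ++ quarter",((((P-[.6125,-.1586])@R)>.004).all(1)).mean())
E
```

```text
block gap 0.0287 F 44.98908877372742 [ 0.7 -0.7 -1.7] t 18.1667
hit True z err 0.0008 [-1.  -0.6  4.5]
t 21.8583
channel gap 0.0205 F 45.03888666629791 [-0.3 -0.5 -0.2] t 26.45
hit True z err 0.0010 [-1.3 -0.6  6.6]
t 30.525
pocket in yaw -10.7 frame: centroid [-0.3769  0.0785] dark in ++ quarter 0.0
```

View pics/g2.png

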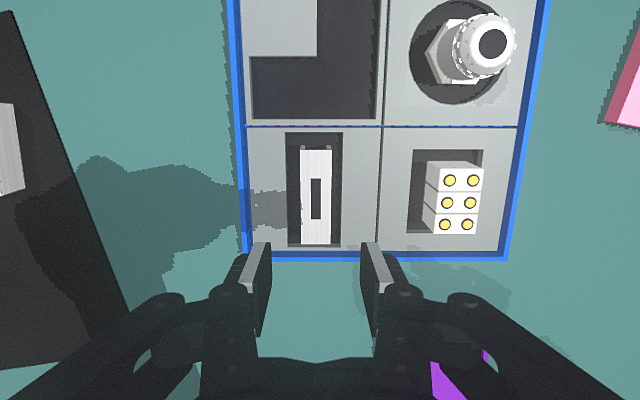

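Channel (315,197) and block (455,200) lie in their pockets. The filled quarter is plainly at the image's upper left, which is +x +y in tray axes, so the insert yaw is -10.7°. The dark mask in my numeric check had caught the gripper, so I go by the picture. Next is the corner.

```bash
sed -i 's/q=(.6125,-.1586),qa=79.3/q=(.6125,-.1586),qa=T/' job.py
python3 - <<'E'
from job import *
if pick("corner"):
    place("corner"); p=sense()["position"]; movep([.46,-.19,.34],down(d(-10.7))); snap("g3")
    q,_=camera("top");cv2.imwrite("pics/top3.png",cv2.resize(q[100:250,140:440,::-1],None,fx=2.5,fy=2.5))
E
```

```text
corner gap 0.0190 F 44.66939449310303 [-1.1 -0.5 -1.8] t 34.125
hit True z err 0.0010 [-0.6  0.6  4.1]
t 37.55
```

View pics/g3.png

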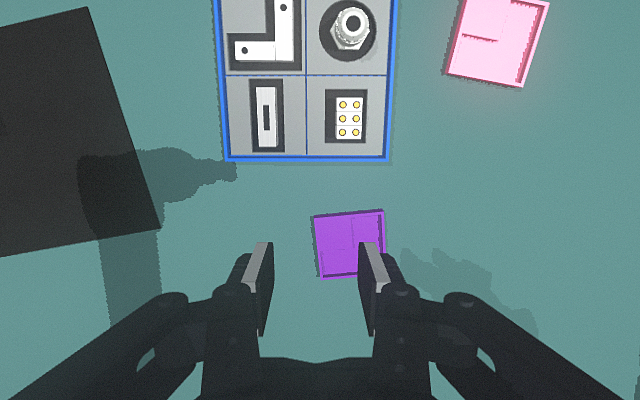

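View pics/top3.png

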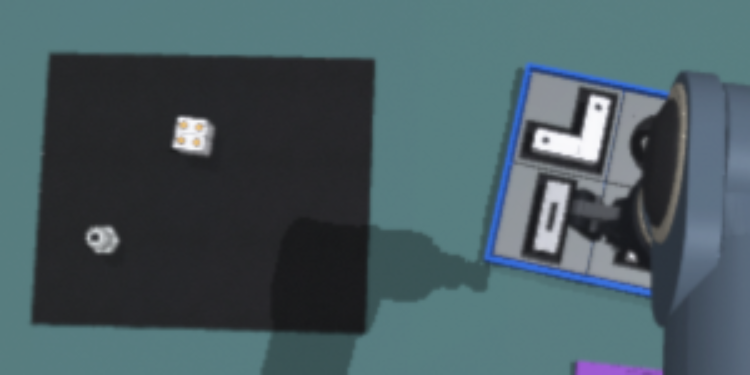

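All four parts sit in their pockets with dark margins all round: corner (265,35), gland (350,30), channel (266,115) and block (349,117). The two look-alike parts still stand on the mat. I'll check by depth that each part is fully down, then hand in.

Run:
```python
from meas import *
e=np.load("g3.npy",allow_pickle=True).item();W=world(e);ok=True
for n,(u,v),z in(("corner",(265,49),.033),("corner2",(284,25),.033),("channel",(266,94),.033),("channel2",(266,138),.033),("block",(349,111),.039),("gland",(352,11),.059)):
    h=np.median(W[v-2:v+3,u-2:u+3,2]);print(n,round(float(h),4),z);ok&=abs(h-z)<.004
if ok: print(finish_job())
```

```text
corner 0.0336 0.033
corner2 0.0333 0.033
channel 0.0331 0.033
channel2 0.0334 0.033
block 0.039 0.039
gland 0.0592 0.059
the job is handed in; nothing more can be done
None
```

The job is handed in: the large gland, three-pole block, channel and corner joiner are each fully down in their pockets (tops within 1 mm of the expected height), and the small gland and two-pole block still stand on the mat.

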